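Ballast the airbrush slide and set it to its mark, play taken up

ROBOT

A 6-joint arm with a two-finger parallel gripper is mounted at the origin on the work surface. World frame = base frame: x ahead of the robot, y to its left, z up, the work surface at z = 0. Lengths are in m, angles in degrees, forces in N, time in s.
With the tool pointing down it reaches from about 0.325 to 0.775 m from the base axis. Payload 5.5 kg.
Tool frame: the origin (TCP) lies at the centre of the arm's flange, where the gripper is bolted on; the fingertips stand 182 mm ahead of it and the grasp point (between the pads) lies 163 mm ahead of it; x points along the fingers, y is the direction in which the jaws open and shut, and the axes are right-handed (so a half turn about x gives the same grasp; the last joint's range is limited). The gripper opens to 88 mm and grips with 3 to 60 N. Pads are 20 mm wide; open, the fingers measure 115 mm over their backs; the gripper's body (75 mm by 178 mm) begins 61 mm behind the grasp point.
Start: joints at [-72.004, 5.22, 70.514, -0, 104.267, -3.249], TCP at [0.217, -0.559, 0.405] pointing down, gripper open.
Joint ranges: [-164.24, 164.24], [-49.07, 125.15], [9.68, 141.18], [-86.29, 266.29], [3.28, 154.24], [-151.56, 151.56]. Speed limits (degrees/s): [147.25, 147.25, 172.46, 180, 180, 180].

INTERFACE

Orientations are given as a 3x3 rotation matrix whose columns are the frame's x, y, z axes.
In Python, from workcell import state, capture, camera_info, finish_job gives the robot as it stands.
- The arm moves only by the shell command python3 -m creep 'ROWS' [OPENING] [FORCE]. ROWS is JSON, a list of rows, each a list of 4 numbers: the shift along the tool's x, y, z in cm, then the turn about the tool's x in rad. A call has exactly 5 rows; each row is the pose to reach, as a shift and turn from the pose measured when the call began, along the tool's axes at that moment; what a row does not reach only later rows make up. A row lasts 1/8 s, in which the tool goes at most 62.5 mm and 10.7 degrees, less where a joint would pass 70% of its speed; a pose out of reach is approached as far as the arm can. A call with a gripper value outside its range is refused whole. OPENING is the opening, from 0 (shut) to 1 (fully open), set as the call begins (- or left out, the last holds). The fingers move at their own pace and stop on an object; FORCE is the grip in N (left out, the last holds). Time passes only in rows, so rows that repeat a pose let the fingers close, or fill a call up. It gives the time, the measured TCP pose, the force and the opening at its end, in the units of the state.
- state(): the state, without advancing time (a new reading comes with each control period).
- capture(name): name is "side" or "top" or "wrist"; returns the picture (480x640x3 uint8, red, green, blue); there is no depth.
- camera_info(name): a dict with "fx", "fy", "cx", "cy" (pixels), "extrinsics" (4x4, takes a point from camera to world coordinates); the wrist camera has in their place "mount" (4x4, takes a point from camera to tool coordinates, whose origin is the TCP and whose axes are the tool frame's). Camera axes: x right, y down, z forward; pixel columns grow to the right and rows downward; lengths in m; the calibration is good to about 2 mm. A picture is of the moment at which its call begins: read the wrist's pose just before it. camera_info takes no time and is no camera call.
- finish_job(): hands the job in, once; it reports no verdict.
The state is a dict: "t": time; "q": joint angles; "dq": joint speeds; "joint_efforts": joint torques, N m; "tool_pos": TCP position; "tool_rot": TCP orientation; "wrist_force": force on the tool from outside, world axes, zero at the start; "wrist_torque": the same for the moment, N m; "grip_width": finger opening in m.
Only numpy, scipy, OpenCV 4.12 (cv2) and the standard library are available. Lean on these libraries where they do the work, as an engineer would, in place of code of your own. Each camera call takes 0.05 s, during which the arm holds its last target. There are 200 camera calls.

TASK

Slide the loose slotted weight sideways onto the airbrush slide's stem, flat on the weight already there, its slot turned at least 60 degrees away from that one's. Then, because the slide's handle has play, draw the carriage back by the handle until its pointer is about 20 mm short of the arrow clip (towards the airbrush's tail) and push it forward, the way the airbrush points, until pointer and arrow are level; let go there with the play still taken up forward. Leave the paints and tools on the bench where they are.

Things in the scene. Friction and masses are not known exactly. Their poses are not given: they have to be found in the camera images.
- weight_centre (a point): The loose slotted weight: plain steel disc 80 mm across, 14 mm thick, 0.36 kg (varies), lying flat on the bench; centre of the disc half-way up its thickness. Its slot, 14 mm wide, runs from just past the centre (7 mm beyond it) out to the rim along the point's +x axis; z is up.
- weight_tab (a point): The upright lifting tab on the loose weight, opposite the slot's mouth: 12 mm along x (radially), 30 mm wide along y, rising 36 mm above the disc's top (top 50 mm above the weight's underside). The point is the middle of the tab, 30 mm from the disc's centre on its -x side and 34 mm above the underside. Pinch it across the 30 mm width, from above.
- stem_seat (a point): Where the loose weight's centre must come to rest: on the axis of the upright stem (9 mm thick) on the carriage, 69 mm above the bench. Carriage top at 50 mm, top of the lower weight at 62 mm. Axes: y along the rail, forward, towards the airbrush's nozzle; x away from the arrow clip's side; z up.
- stem_head (a point): Top centre of the stem's fixed head, 100 mm above the bench. The head is 20 mm across and 8 mm thick (underside at 92 mm), too wide for the slot, so the weight goes in sideways between 62 and 92 mm. The sides towards -x and +y of the rail's axes are open. Axes as stem_seat.
- airbrush_cup (a point): Top of the airbrush's paint cup (28 mm across), 100 mm above the bench, 73 mm from the stem's axis along x and 35 mm along y. The airbrush lies on the carriage along y, from 110 mm behind the stem to 80 mm ahead of it, nozzle to +y, its body up to 74 mm above the bench. Axes as stem_seat.
- lower_centre (a point): Centre (half-way up) of the slotted weight already on the stem: steel, 80 mm across, 12 mm thick, no tab; it can turn about the stem (friction 0.03 N m). Its slot, 14 mm wide, opens along this point's +x axis.
- handle_grip (a point): Middle of the upper part of the slide's upright black handle, 105 mm above the bench: a post 22 mm (x) by 20 mm (y, along the rail) rising from 54 to 129 mm above the bench, 110 to 100 mm behind the stem (-y) and 10 mm to +x. Axes as stem_seat.
- handle (a joint): Play of the handle against the carriage along the rail: 0 to 0.010 m. 0.010: it bears on the carriage in the forward direction (+y of the rail), 0: it bears in the backward direction. In between it moves alone (about 1 N) and the carriage stays.
- carriage (a joint): Travel of the carriage on its rail, 0 to 0.18 m, growing forward (+y of the rail, the way the airbrush points). It stays where it is left; moving it takes about 5 N. It starts forward of the mark.
- pointer (a point): Tip of the carriage's pointer, on its near edge, 41 mm above the bench. Axes as stem_seat.
- mark_tip (a point): Tip of the arrow clip fixed on the scale ledge of the rail (22 mm wide, with a white line; top 30 mm above the bench), which points at the carriage. Axes as stem_seat: pointer and arrow are level when they have the same position along y. The clip stands elsewhere along the rail in every start.
- paint_a: Bystander: paint bottle 36 mm across, 85 mm tall; origin under its centre.
- paint_b: Bystander: paint bottle 40 mm across, 105 mm tall; origin under its centre.
- paint_c: Bystander: paint bottle 34 mm across, 90 mm tall; origin under its centre.
- paint_jar: Bystander: glass paint jar 52 mm across, 60 mm tall; origin under its centre.
- sanding_block: Bystander: cork sanding block 70 x 35 x 28 mm; origin under its centre.
- glue: Bystander: glue bottle 50 mm across, 120 mm tall; origin under its centre.
- pliers: Bystander: pliers about 175 mm long, 18 mm high, lying along x; origin at the pivot.
- brush: Bystander: flat paint brush about 185 mm long, 12 mm high, lying along x; origin near its middle.
There are look-alikes about, which are no part of the job. Of the things that look like the part that bears weight_centre, take the one that is farthest to the robot's right at the start.

How it is judged:
By the outcome, as a careful person would: the job done as asked, in the order asked, and still so for the second after the job is handed in, with the robot touching nothing.
It also fails if it takes over 54 s, if anything falls off the work surface, if the arm or the gripper's body presses on something with over 40 N, if the wrist force passes 120 N, or if a joint passes its speed limit or range.

## Working session

There is one attempt and no reset: what is moved stays moved. The work goes in short steps, Python scripts to look and compute and a shell command to move; the robot and the scene stay as the last step left them, time stands still between calls to the robot, and variables do not carry over. Pictures are saved under pics/ and viewed, about 8 in all and at most 12, crops included, and the job is handed in when it is done.

```bash
mkdir -p pics; ls; cat > h.py <<'E'
import numpy as np, cv2
from workcell import state, capture, camera_info, finish_job
def ext(n,s=None):
    c=camera_info(n)
    if n=="wrist":
        T=np.eye(4);T[:3,:3]=np.array(s["tool_rot"]);T[:3,3]=s["tool_pos"];return c,T@np.array(c["mount"])
    return c,np.array(c["extrinsics"])
def ray(n,uv,s=None):
    c,E=ext(n,s);d=E[:3,:3]@np.array([(uv[0]-c["cx"])/c["fx"],(uv[1]-c["cy"])/c["fy"],1]);return E[:3,3],d
def onz(n,uv,z,s=None):
    o,d=ray(n,uv,s);return o+d*(z-o[2])/d[2]
def proj(n,p,s=None):
    c,E=ext(n,s);q=np.linalg.inv(E)@np.append(p,1);return c["fx"]*q[0]/q[2]+c["cx"],c["fy"]*q[1]/q[2]+c["cy"]
def save(n,f):
    im=capture(n);cv2.imwrite(f,im[:,:,::-1]);return im
E
python3 - <<'E'
from h import *
s=state();print(s)
for n in("top","side","wrist"):
    save(n,f"pics/{n}0.png");print(n,ext(n,s)[1].round(3),camera_info(n)["fx"])
E
```

```text
pics
{'t': 0.0, 'q': array([-7.20023875e+01,  5.26280997e+00,  7.05813557e+01, -1.47399359e-03,
        1.04265963e+02, -3.24881738e+00]), 'dq': array([-0.05461529,  0.02638772, -0.13203641, -0.01020419, -0.04544252,
       -0.03772123]), 'joint_efforts': array([ 6.29961578e-04, -4.46454692e+01, -4.06446505e+01,  6.98741083e-02,
        2.93699896e-02, -1.14370939e-04]), 'tool_pos': array([ 0.21743867, -0.5592754 ,  0.40351482]), 'tool_rot': array([[-6.17598598e-04,  3.62373484e-01, -9.32032766e-01],
       [ 1.82034829e-03, -9.32030992e-01, -3.62374001e-01],
       [-9.99998152e-01, -1.92042592e-03, -8.40249170e-05]]), 'wrist_force': array([ 0.29596367, -0.07260779,  0.43097296]), 'wrist_torque': array([ 0.02907837,  0.02142908, -0.00341077]), 'grip_width': 0.08795020710187082}
top [[ 0.016 -0.989  0.148  0.289]
 [-1.    -0.017 -0.004 -0.009]
 [ 0.006 -0.148 -0.989  1.628]
 [ 0.     0.     0.     1.   ]] 554.1192586170437
side [[ 0.992 -0.092  0.086  0.404]
 [-0.125 -0.742  0.659 -0.823]
 [ 0.003 -0.665 -0.747  1.045]
 [ 0.     0.     0.     1.   ]] 542.18414827148
wrist [[ 0.362 -0.897 -0.255  0.287]
 [-0.932 -0.349 -0.097 -0.532]
 [-0.002  0.273 -0.962  0.384]
 [ 0.     0.     0.     1.   ]] 407.44833921084756
```

View pics/top0.png

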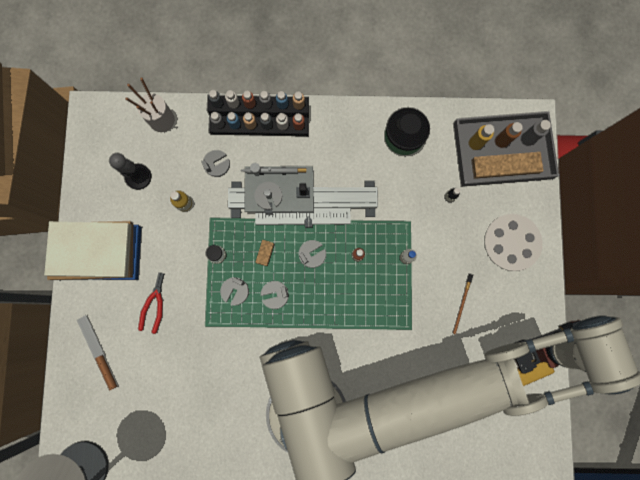

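View pics/side0.png

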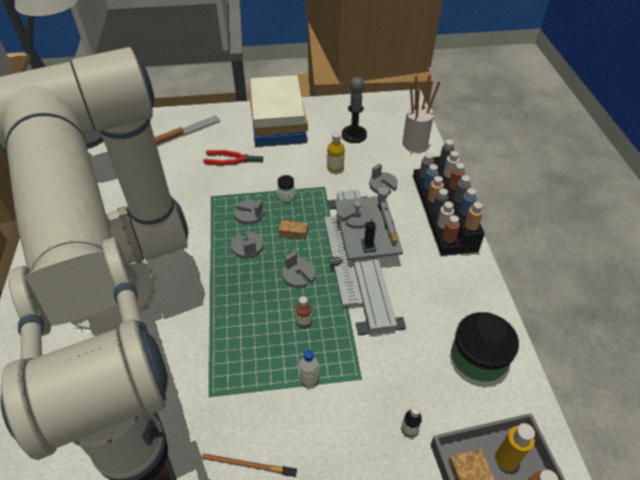

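Top view: candidate weights are at (312,253), (274,294), (234,291) and (216,162). The rightmost for the robot is (312,253). The stem is near (267,196), the handle at (304,190) and the clip at (308,222). Rail forward is image-left, so world +y.

```bash
python3 - <<'E'
from h import *
for k,uv,z in (("weight",(312,253),.014),("stemhead",(267,195),.1),("handle",(304,187),.129),("clip",(308,222),.03),("block",(265,252),.028),("w2",(274,294),.014),("bot",(359,254),.08),("bot2",(410,256),.085),("raill",(232,195),.03),("railr",(375,195),.03)):
    print(k,onz("top",uv,z).round(3))
im=cv2.imread("pics/top0.png")[150:320,195:385];cv2.imwrite("pics/c1.png",cv2.resize(im,None,fx=4,fy=3.5*4/3.5*0.88,interpolation=cv2.INTER_CUBIC)[:600])
print(camera_info("wrist")["mount"])
E
```

```text
weight [ 0.458 -0.009  0.014]
stemhead [0.611 0.121 0.1  ]
handle [0.629 0.017 0.129]
clip [0.547 0.005 0.03 ]
block [0.457 0.128 0.028]
w2 [0.337 0.099 0.014]
bot [ 0.451 -0.141  0.08 ]
bot2 [ 0.447 -0.283  0.085]
raill [0.624 0.229 0.03 ]
railr [ 0.631 -0.191  0.03 ]
[[ 1.54720654e-04 -2.73226637e-01  9.61949677e-01  1.92679794e-02]
 [ 9.99999811e-01 -5.29382143e-04 -3.11203314e-04 -3.18515176e-04]
 [ 5.94268016e-04  9.61949544e-01  2.73226504e-01 -7.44694583e-02]
 [ 0.00000000e+00  0.00000000e+00  0.00000000e+00  1.00000000e+00]]
```

View pics/c1.png

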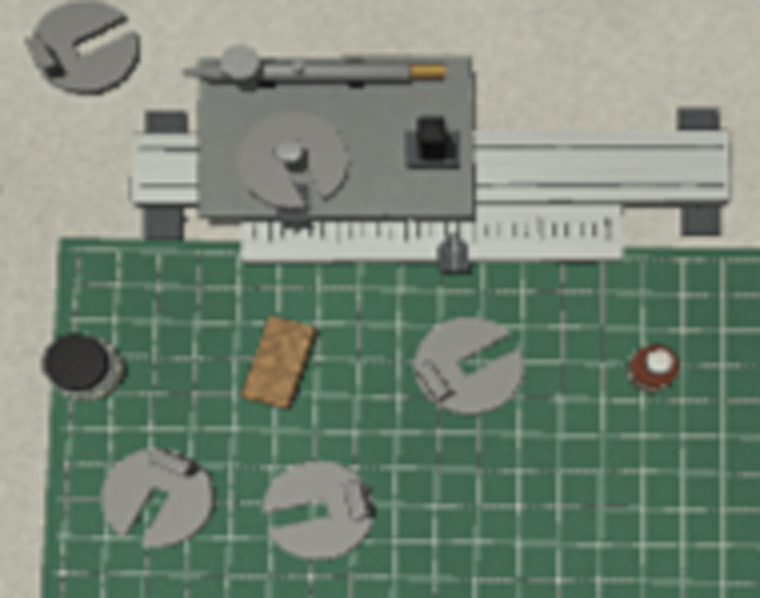

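Crop: the target weight is at crop (470,365). Its slot points image right-up (world about -58°) and the tab is at (433,382). The lower weight's slot opens towards the near side (about -167°). The pointer is near (295,213) and the clip near (453,245).

Plan: insert along +x with the slot at 0°. First I move above the weight for a closer look.

```bash
cat >> h.py <<'E'
def go(p,yaw,s=None):
    "shift (cm) along tool axes and turn (rad) to reach TCP p with tool y at world yaw (deg)"
    s=s or state();R=np.array(s["tool_rot"]);d=R.T@(np.array(p)-s["tool_pos"])*100
    y0=np.arctan2(R[1,1],R[0,1]);a=(np.radians(yaw)-y0+np.pi)%(2*np.pi)-np.pi
    print("t%.2f pos"%s["t"],np.round(s["tool_pos"],4),"yaw %.1f"%np.degrees(y0),"F",np.round(s["wrist_force"],1),"w %.4f"%s["grip_width"],"-> row",d.round(2),(-a).round(3))
E
python3 -m creep '[[0,-4.5,-4.2,-0.176],[0,-9.1,-8.4,-0.352],[0,-13.6,-12.5,-0.528],[0,-18.2,-16.7,-0.704],[0,-22.7,-20.9,-0.88]]' 
python3 -c "
from h import *;go((.442,.03,.40),32)"
```

```text
t: 0.78
tool_pos: [0.3302, -0.2701, 0.4039]
tool_rot: [[-0.0, 0.951, -0.31], [0.002, -0.31, -0.951], [-1.0, -0.001, -0.001]]
wrist_force: [0.8, -0.4, 0.4]
grip_width: 0.0876
t0.78 pos [ 0.3302 -0.2701  0.4039] yaw -18.0 F [ 0.8 -0.4  0.4] w 0.0876 -> row [  0.43   1.35 -31.99] -0.873
```

```bash

python3 -m creep '[[0.1,0.3,-6.2,-0.175],[0.2,0.6,-12.4,-0.35],[0.3,0.9,-18.6,-0.524],[0.4,1.2,-24.8,-0.7],[0.4,1.35,-31,-0.873]]' 
python3 - <<'E'
from h import *;import json
s=state();im=save("wrist","pics/w1.png");go((.442,.016,.40),32,s)
json.dump({k:np.array(v).tolist() for k,v in s.items()},open("s1.json","w"))
E
```

```text
t: 1.4
tool_pos: [0.4391, 0.0227, 0.4002]
tool_rot: [[0.0, 0.845, 0.535], [0.001, 0.535, -0.845], [-1.0, 0.001, -0.001]]
wrist_force: [-0.1, -0.4, 0.3]
grip_width: 0.0877
t1.40 pos [0.4391 0.0227 0.4002] yaw 32.3 F [-0.1 -0.4  0.3] w 0.0877 -> row [ 0.01 -0.11  0.72] 0.006
```

View pics/w1.png

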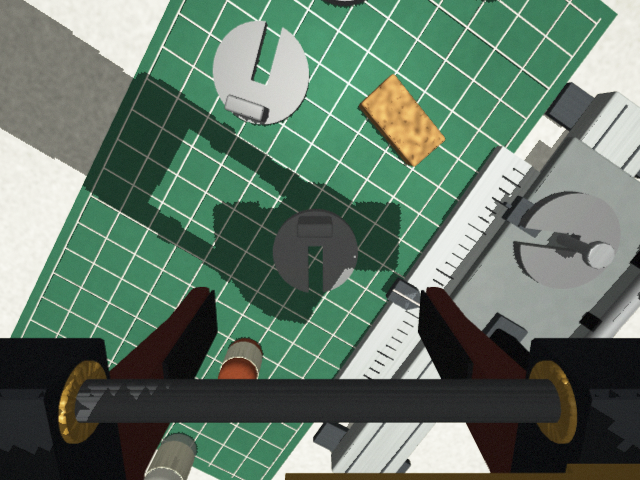

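The wrist view shows the target weight at about (316,252): tab top edge at about (315,225), slot straight down the image. The clip is at (403,293), the pointer near (518,208), and the stem head at (601,253) with the lower slot opening left. Next I measure these.

```bash
python3 - <<'E'
from h import *;import json
s=json.load(open("s1.json"));im=cv2.imread("pics/w1.png")
hsv=cv2.cvtColor(im,cv2.COLOR_BGR2HSV);m=((hsv[:,:,1]<50)&(hsv[:,:,2]>25)).astype(np.uint8)*255
roi=np.zeros_like(m);cv2.circle(roi,(316,252),52,255,-1);m&=roi
m=cv2.morphologyEx(m,cv2.MORPH_OPEN,np.ones((5,5)))
n,l,st,ce=cv2.connectedComponentsWithStats(m);k=1+st[1:,4].argmax();mm=(l==k).astype(np.uint8)
c=max(cv2.findContours(mm,0,2)[0],key=cv2.contourArea);h=cv2.convexHull(c)
(u,v),r=cv2.minEnclosingCircle(h);print(st[k],u,v,r,cv2.fitEllipse(h))
e=cv2.fitEllipse(h)
for z in(.014,.007):print(onz("wrist",e[0],z,s).round(4))
def P(u,v,z):return onz("wrist",(u,v),z,s).round(4)
print("edges L R B",P(273,252,.014),P(358,252,.014),P(316,295,.014),"dia",np.linalg.norm(P(273,252,.014)-P(358,252,.014)))
print("clip",P(403,290,.03),"tip?",P(418,290,.03),"stemhead",P(601,253,.1),"handle front",P(507,325,.129))
a=cv2.resize(im[190:320,250:380],(600,600),interpolation=2);a=np.clip(a.astype(int)*2,0,255).astype(np.uint8)
cv2.imwrite("pics/c2.png",a)
E
```

```text
[ 273  209   86   83 4945] 315.055908203125 251.32615661621094 43.273216247558594 ((314.98626708984375, 250.6722869873047), (84.05028533935547, 85.31051635742188), 86.8127670288086)
[ 0.4542 -0.0053  0.014 ]
[ 0.4552 -0.0071  0.007 ]
edges L R B [ 0.4216 -0.0275  0.014 ] [0.489  0.0151 0.014 ] [ 0.4788 -0.0426  0.014 ] dia 0.07973405796772169
clip [0.5405 0.01   0.03  ] tip? [0.5522 0.0174 0.03  ] stemhead [0.6161 0.1245 0.1   ] handle front [0.5751 0.0484 0.129 ]
```

View pics/c2.png

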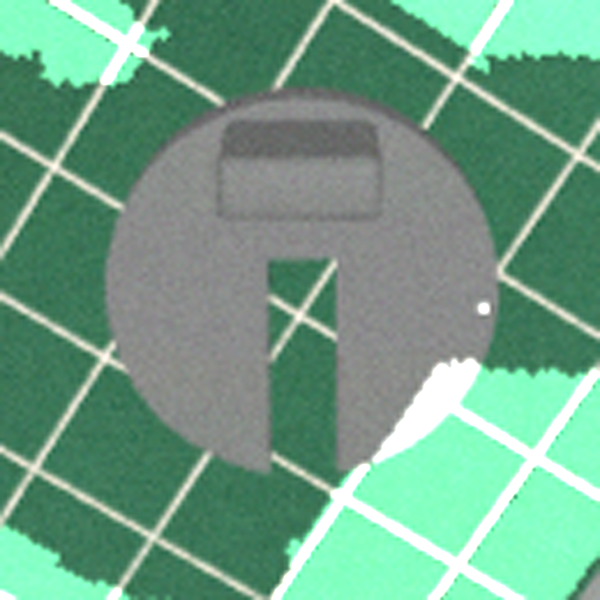

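```bash
python3 - <<'E'
from h import *;import json
s=json.load(open("s1.json"))
t=onz("wrist",(314.9,230.3),.05,s);print("tab",t.round(4),"len",np.linalg.norm(onz("wrist",(297,230),.05,s)-onz("wrist",(332.8,230),.05,s)))
print("slot dir",[np.round(onz("wrist",(315.5,v),.014,s),4) for v in(247,291)])
go((t[0],t[1],.201),32.3)
E
```

```text
tab [0.4393 0.0185 0.05  ] len 0.029854896099960927
slot dir [array([ 0.4527, -0.0021,  0.014 ]), array([ 0.4762, -0.0394,  0.014 ])]
t1.45 pos [0.4401 0.0285 0.3996] yaw 33.1 F [-2.8  3.4 -0.6] w 0.0879 -> row [19.85 -0.68  0.89] 0.015
```

```bash

python3 -m creep '[[3.5,-0.6,0.8,0.015],[8,-0.6,0.8,0.015],[12,-0.6,0.8,0.015],[15,-0.6,0.8,0.015],[15,-0.6,0.8,0.015]]' 0.7
python3 -c "
from h import *
s=state();im=save('wrist','pics/w2.png');go((.4388,.0193,.201),32.3,s)"
```

```text
t: 2.08
tool_pos: [0.4385, 0.0193, 0.2468]
tool_rot: [[-0.006, 0.846, 0.534], [0.007, 0.534, -0.846], [-1.0, -0.001, -0.009]]
wrist_force: [1.1, -0.5, -0.4]
grip_width: 0.0609
t2.08 pos [0.4385 0.0193 0.2468] yaw 32.3 F [ 1.1 -0.5 -0.4] w 0.0609 -> row [4.58 0.03 0.06] -0.001
```

View pics/w2.png

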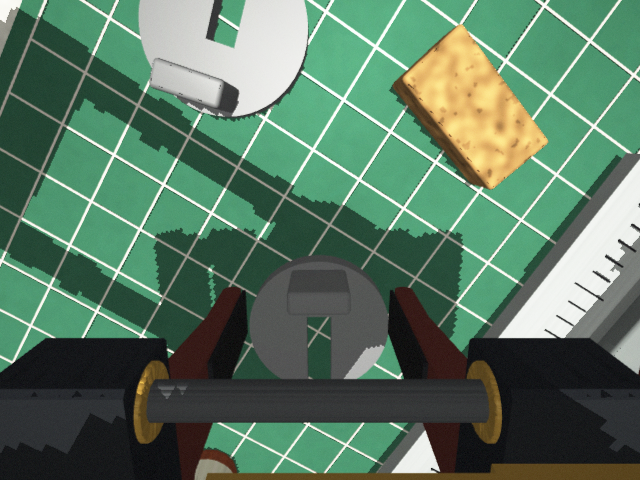

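The tab (centre u≈319) lies midway between the fingers (240 and 397). I lower and grip.

```bash

python3 -m creep '[[2.5,0,0,0],[4.2,0,0,0],[4.5,0,0,0],[4.5,0,0,0],[4.5,0,0,0]]' 0.7
python3 -m creep '[[0,0,0,0],[0,0,0,0],[0,0,0,0],[0,0,0,0],[0,0,0,0]]' 0.2 40
python3 -c "
from h import *
go((.4388,.0193,.30),32.3)"
```

```text
t: 2.75
tool_pos: [0.4394, 0.0196, 0.2051]
tool_rot: [[-0.001, 0.846, 0.534], [0.006, 0.534, -0.846], [-1.0, 0.003, -0.006]]
wrist_force: [0.2, 0.2, 0.5]
grip_width: 0.0613
t: 3.38
tool_pos: [0.4393, 0.0196, 0.2051]
tool_rot: [[-0.001, 0.846, 0.534], [0.006, 0.534, -0.846], [-1.0, 0.003, -0.006]]
wrist_force: [-1.1, -0.1, 1.8]
grip_width: 0.0297
t3.38 pos [0.4393 0.0196 0.2051] yaw 32.2 F [-1.1 -0.1  1.8] w 0.0297 -> row [-9.49 -0.03 -0.06] -0.001
```

```bash

python3 -m creep '[[-2,0,0,0],[-6,0,0,0],[-10,0,0,0],[-13,0,0,0],[-16,0,0,0]]' 0.2 50
python3 -c "
from h import *
go((.69,.115,.365),90)"
```

```text
t: 4.0
tool_pos: [0.4394, 0.0186, 0.3654]
tool_rot: [[-0.002, 0.846, 0.534], [0.006, 0.534, -0.846], [-1.0, 0.002, -0.006]]
wrist_force: [0.8, -0.0, -3.2]
grip_width: 0.0301
t4.00 pos [0.4394 0.0186 0.3654] yaw 32.3 F [ 0.8 -0.  -3.2] w 0.0301 -> row [ 0.05 26.34  5.22] -1.008
```

```bash

python3 -m creep '[[0,4,0.8,-0.16],[0,9,1.7,-0.33],[0,14,2.7,-0.5],[0,19,3.7,-0.67],[0,23,4.6,-0.84]]'
python3 -c "
from h import *
go((.69,.115,.365),90)"
```

```text
t: 4.62
tool_pos: [0.6601, 0.1033, 0.3635]
tool_rot: [[-0.004, 0.161, 0.987], [0.006, 0.987, -0.161], [-1.0, 0.006, -0.005]]
wrist_force: [-0.3, -0.4, -2.5]
grip_width: 0.0297
t4.62 pos [0.6601 0.1033 0.3635] yaw 80.7 F [-0.3 -0.4 -2.5] w 0.0297 -> row [-0.15  1.64  2.76] -0.162
```

```bash

python3 -m creep '[[0,0.8,1.4,-0.09],[-0.15,1.6,2.7,-0.162],[-0.15,1.6,2.7,-0.162],[-0.15,1.6,2.7,-0.162],[-0.15,1.6,2.7,-0.162]]'
python3 - <<'E'
from h import *;import json
s=state();im=save("wrist","pics/w3.png");go((.69,.115,.365),90,s)
json.dump({k:np.array(v).tolist() for k,v in s.items()},open("s3.json","w"))
E
```

```text
t: 5.25
tool_pos: [0.6889, 0.1145, 0.365]
tool_rot: [[-0.004, 0.001, 1.0], [0.006, 1.0, -0.001], [-1.0, 0.006, -0.004]]
wrist_force: [0.2, -0.7, -2.5]
grip_width: 0.0295
t5.25 pos [0.6889 0.1145 0.365 ] yaw 90.0 F [ 0.2 -0.7 -2.5] w 0.0295 -> row [0.   0.05 0.11] -0.001
```

View pics/w3.png

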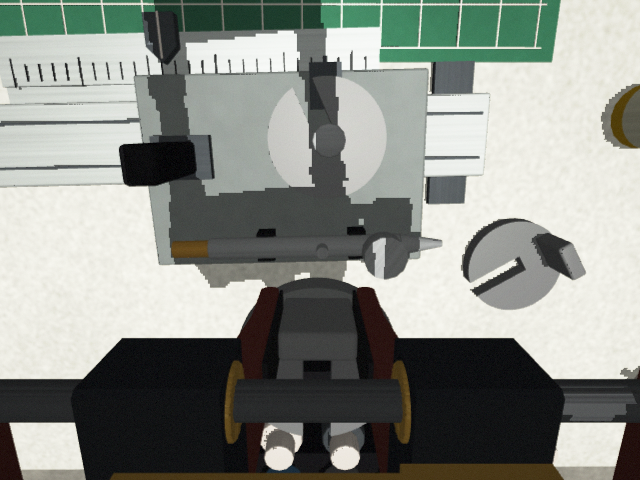

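The stem head is at (329,141) and the lower slot opens up-image (towards -x). The handle top is at about (155,165). The rail is turned about +1.8°. I zoom to find the pointer and arrow tips.

```bash
python3 - <<'E'
from h import *
im=cv2.imread("pics/w3.png")
a=cv2.resize(im[0:190,130:396],(798,570),interpolation=2)
cv2.imwrite("pics/c3.png",np.clip(a.astype(int)*1.6,0,255).astype(np.uint8))
E
```

```text
(no output)
```

View pics/c3.png

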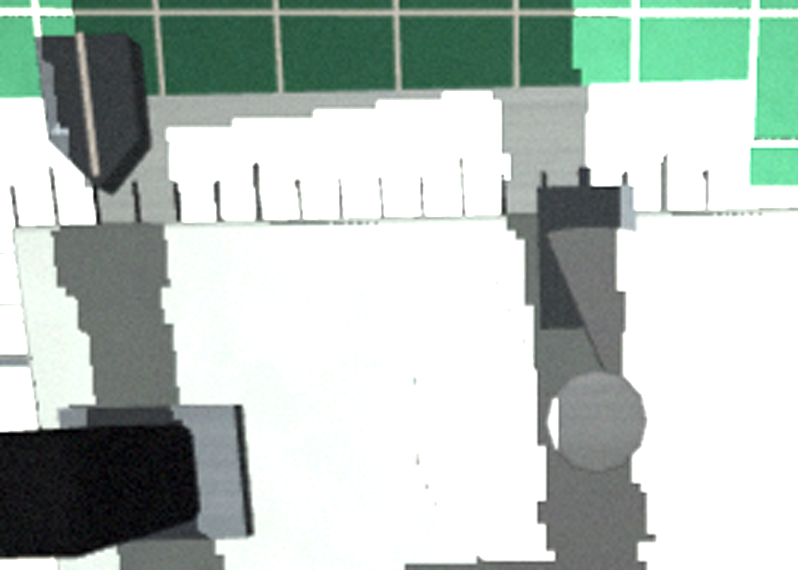

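```bash
python3 - <<'E'
from h import *;import json
s=json.load(open("s3.json"));P=lambda u,v,z:onz("wrist",(130+u/3,v/3),z,s)
a=np.radians(1.77)
e1,e2=P(15,228,.05),onz("wrist",(427,68),.05,s);d=e2-e1;rail=np.degrees(np.arctan2(-d[0],d[1]));print("rail yaw",rail,"carr edge len",np.linalg.norm(d))
R=np.array([[np.cos(a),-np.sin(a)],[np.sin(a),np.cos(a)]])
H=P(597,422,.1)
for k,p in dict(head=H,hl=P(548,422,.1),hr=P(646,422,.1),clip=P(97,178,.03),line0=P(80,33,.03),pointer=P(585,168,.041),pblock=P(580,190,.041),carredge=e1,ce2=e2,slot=P(600,235,.062),slotL=P(547,235,.062),slotR=P(617,235,.062),hand1=P(195,430,.129),hand2=P(200,515,.129)).items():
    print(k,p.round(4),"rel stem in rail axes mm",((R.T@(p-H)[:2])*1e3).round(1))
print("from top cam head", onz("top",(267,195),.1))
im=cv2.imread("pics/w3.png")
g=cv2.resize(im[90:190,90:240],(600,400),interpolation=2);cv2.imwrite("pics/c4.png",np.clip(g.astype(int)*3,0,255).astype(np.uint8))
E
```

```text
rail yaw 1.4223436131854545 carr edge len 0.19671236805969927
head [0.6177 0.1233 0.1   ] rel stem in rail axes mm [0. 0.]
hl [0.6177 0.1137 0.1   ] rel stem in rail axes mm [-0.3 -9.5]
hr [0.6177 0.1328 0.1   ] rel stem in rail axes mm [0.3 9.5]
clip [0.5625 0.0066 0.03  ] rel stem in rail axes mm [ -58.8 -114.9]
line0 [0.5317 0.0058 0.03  ] rel stem in rail axes mm [ -89.5 -114.7]
pointer [0.5622 0.1222 0.041 ] rel stem in rail axes mm [-55.5   0.6]
pblock [0.5669 0.121  0.041 ] rel stem in rail axes mm [-50.8  -0.7]
carredge [ 0.5761 -0.006   0.05  ] rel stem in rail axes mm [ -45.6 -127.9]
ce2 [0.5712 0.1906 0.05  ] rel stem in rail axes mm [-44.4  68.8]
slot [0.5791 0.125  0.062 ] rel stem in rail axes mm [-38.5   2.9]
slotL [0.5791 0.1135 0.062 ] rel stem in rail axes mm [-38.9  -8.6]
slotR [0.5791 0.1286 0.062 ] rel stem in rail axes mm [-38.4   6.6]
hand1 [0.6185 0.0532 0.129 ] rel stem in rail axes mm [ -1.4 -70.1]
hand2 [0.6329 0.0529 0.129 ] rel stem in rail axes mm [ 13.  -70.8]
from top cam head [0.61098384 0.12067386 0.1       ]
```

The stem is at (0.617, 0.1235), with the head measuring 19 mm wide at z=0.1. The pointer is at about 0 along the rail and the clip 115 mm behind. The lower slot opens at about 180°, so a slot at 0° is well clear of it. I go round to the -x side.

```bash

python3 -m creep '[[0,0.4,-4.5,0],[0,0.9,-9.5,0],[0,0.9,-14,0],[0,0.9,-17.4,0],[0,0.9,-17.4,0]]'
python3 -c "
from h import *
go((.515,.1235,.274),90)"
```

```text
t: 5.92
tool_pos: [0.5129, 0.1236, 0.3671]
tool_rot: [[-0.002, 0.0, 1.0], [0.007, 1.0, -0.0], [-1.0, 0.007, -0.002]]
wrist_force: [1.2, 0.7, -2.6]
grip_width: 0.0298
t5.92 pos [0.5129 0.1236 0.3671] yaw 90.0 F [ 1.2  0.7 -2.6] w 0.0298 -> row [ 9.31 -0.07  0.23] -0.0
```

```bash

python3 -m creep '[[3,0,0,0],[6,0,0,0],[8,-0.1,0.2,0],[9.3,-0.1,0.2,0],[9.3,-0.1,0.2,0]]'
python3 - <<'E'
from h import *
s=state();save("wrist","pics/w4.png");save("side","pics/sd4.png")
go((.587,.1235,.274),90,s)
im=cv2.imread("pics/w4.png")
sd=cv2.imread("pics/sd4.png")[150:290,310:450]
cv2.imwrite("pics/c5.png",np.hstack([im[120:480,110:530],cv2.resize(sd,(360,360),interpolation=2)]))
E
```

```text
t: 6.55
tool_pos: [0.5148, 0.1231, 0.2733]
tool_rot: [[-0.004, 0.001, 1.0], [0.007, 1.0, -0.001], [-1.0, 0.007, -0.004]]
wrist_force: [-1.1, 0.0, -3.5]
grip_width: 0.0296
t6.55 pos [0.5148 0.1231 0.2733] yaw 90.0 F [-1.1  0.  -3.5] w 0.0296 -> row [-0.1   0.04  7.22] -0.001
```

View pics/c5.png

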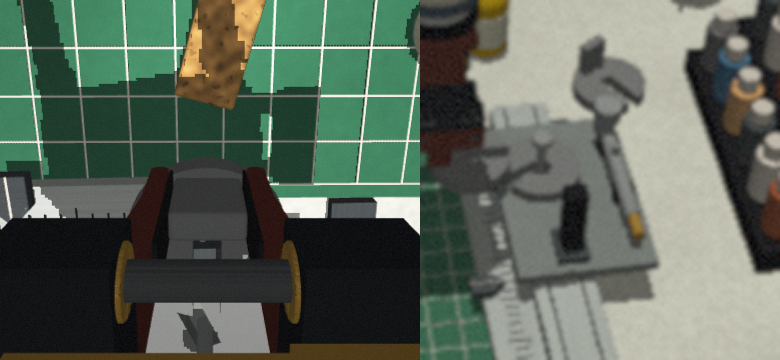

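The held weight is left of the stem and just above the lower weight. The slot is seen at u≈317 and the stem head at u≈314. I check the projection numerically.

```bash
python3 - <<'E'
from h import *
s=state()
for p in((.617,.1235,.1),(.617,.1235,.08),(.545,.1231,.083),(.538,.1231,.083)):print(p,np.round(proj("wrist",p,s),1))
im=cv2.imread("pics/w4.png");g=cv2.cvtColor(im,6)
for v in(362,367,372):print(v,g[v,296:340].tolist())
for v in(455,462,468):print(v,g[v,285:345].tolist())
E
```

```text
(0.617, 0.1235, 0.1) [315.1 510.7]
(0.617, 0.1235, 0.08) [315.1 477.2]
(0.545, 0.1231, 0.083) [313.9 360.3]
(0.538, 0.1231, 0.083) [313.8 347.2]
362 [68, 71, 65, 71, 67, 68, 61, 40, 28, 29, 32, 32, 30, 31, 34, 40, 35, 36, 36, 33, 30, 32, 31, 32, 30, 31, 30, 31, 33, 33, 33, 30, 32, 33, 37, 52, 63, 69, 68, 67, 68, 66, 70, 67]
367 [66, 68, 70, 69, 66, 70, 59, 40, 28, 30, 31, 34, 35, 29, 28, 32, 28, 34, 30, 30, 32, 30, 34, 32, 32, 34, 35, 30, 34, 30, 32, 30, 30, 32, 37, 50, 67, 70, 68, 70, 67, 70, 67, 70]
372 [66, 68, 66, 65, 68, 67, 64, 62, 86, 89, 87, 91, 88, 87, 88, 91, 88, 89, 91, 85, 88, 88, 89, 90, 86, 86, 86, 88, 87, 80, 41, 41, 37, 40, 41, 51, 64, 68, 69, 70, 70, 65, 65, 67]
455 [143, 148, 145, 146, 146, 149, 144, 132, 65, 66, 66, 66, 65, 66, 67, 56, 45, 51, 47, 48, 50, 49, 60, 58, 61, 58, 63, 62, 63, 63, 64, 63, 61, 61, 61, 62, 60, 53, 51, 48, 50, 52, 82, 143, 145, 146, 146, 147, 149, 146, 147, 145, 145, 145, 150, 146, 145, 147, 147, 147]
462 [147, 145, 148, 144, 147, 142, 145, 145, 133, 67, 66, 67, 63, 64, 65, 65, 65, 69, 64, 55, 47, 50, 59, 62, 65, 62, 59, 62, 61, 62, 66, 66, 61, 62, 59, 61, 61, 60, 50, 47, 48, 49, 52, 61, 72, 88, 130, 147, 145, 148, 147, 147, 147, 146, 145, 145, 144, 147, 147, 145]
468 [146, 146, 147, 144, 145, 146, 146, 142, 144, 146, 147, 134, 89, 86, 85, 66, 66, 66, 65, 67, 63, 59, 56, 58, 62, 60, 65, 65, 62, 61, 63, 63, 61, 62, 63, 63, 59, 78, 127, 144, 148, 146, 145, 146, 145, 144, 146, 146, 146, 146, 148, 143, 148, 145, 147, 147, 144, 145, 146, 147]
```

The slot centre is about 1.4 mm to +y of the stem line, so I correct by -0.1 cm and slide in.

```bash

python3 -m creep '[[0,-0.1,0.5,0],[0,-0.1,1.8,0],[0,-0.1,3.2,0],[0,-0.1,4,0],[0,-0.1,4,0]]'
python3 -m creep '[[0,0,0.8,0],[0,0,1.6,0],[0,0,2.4,0],[0,0,3.2,0],[0,0,3.2,0]]'
python3 -c "
from h import *
go((.587,.1222,.267),90)"
```

```text
t: 7.28
tool_pos: [0.5557, 0.1222, 0.2746]
tool_rot: [[-0.002, 0.001, 1.0], [0.007, 1.0, -0.001], [-1.0, 0.007, -0.002]]
wrist_force: [0.4, -0.4, -3.9]
grip_width: 0.0297
t: 7.9
tool_pos: [0.588, 0.1221, 0.2744]
tool_rot: [[-0.002, 0.001, 1.0], [0.007, 1.0, -0.001], [-1.0, 0.007, -0.002]]
wrist_force: [0.3, 0.3, -3.1]
grip_width: 0.0298
t7.90 pos [0.588  0.1221 0.2744] yaw 90.0 F [ 0.3  0.3 -3.1] w 0.0298 -> row [ 0.74  0.   -0.1 ] -0.001
```

```bash

python3 -m creep '[[0.2,0,0,0],[0.4,0,-0.1,0],[0.6,0,-0.1,0],[0.7,0,-0.1,0],[0.7,0,-0.1,0]]'
python3 - <<'E'
from h import *
s=state();save("wrist","pics/w5.png");save("side","pics/sd5.png");save("top","pics/tp5.png")
go((.587,.1222,.267),90,s)
w=cv2.imread("pics/w5.png");c=cv2.imread("pics/sd5.png")[150:270,320:440]
cv2.imwrite("pics/c6.png",np.hstack([cv2.resize(w[300:480,200:420],(440,360)),cv2.resize(c,(360,360),interpolation=2)]))
E
```

```text
t: 8.52
tool_pos: [0.587, 0.1222, 0.2674]
tool_rot: [[-0.002, 0.001, 1.0], [0.007, 1.0, -0.001], [-1.0, 0.007, -0.002]]
wrist_force: [-0.3, 0.1, -2.0]
grip_width: 0.0299
t8.53 pos [0.587  0.1222 0.2674] yaw 90.0 F [-0.3  0.1 -2. ] w 0.0299 -> row [ 0.04  0.   -0.  ] -0.001
```

View pics/c6.png

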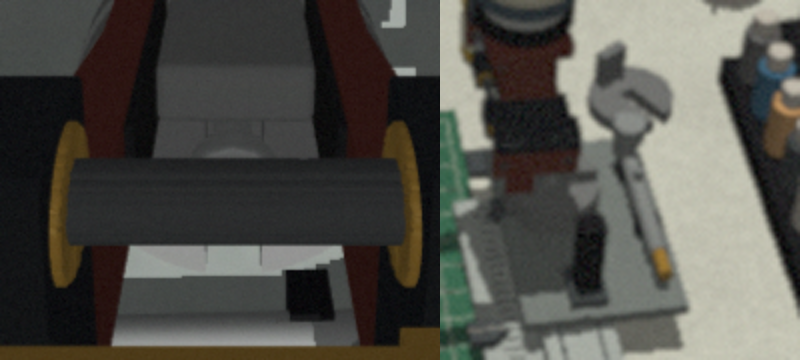

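The stem head sits centred in the slot, and the side view agrees. I settle 1 mm, release and rise.

```bash

python3 -m creep '[[0.1,0,0,0],[0.1,0,0,0],[0.1,0,0,0],[0.1,0,0,0],[0.1,0,0,0]]'
python3 -m creep '[[0,0,0,0],[0,0,0,0],[0,0,0,0],[0,0,0,0],[0,0,0,0]]' 0.65
python3 -c "
from h import *
go((.587,.1222,.38),90)"
```

```text
t: 9.3
tool_pos: [0.5871, 0.1222, 0.2671]
tool_rot: [[-0.001, 0.001, 1.0], [0.007, 1.0, -0.001], [-1.0, 0.007, -0.001]]
wrist_force: [-3.0, -0.2, 5.4]
grip_width: 0.0296
t: 9.93
tool_pos: [0.5871, 0.1222, 0.267]
tool_rot: [[-0.001, 0.001, 1.0], [0.007, 1.0, -0.001], [-1.0, 0.007, -0.001]]
wrist_force: [0.2, 0.4, -0.4]
grip_width: 0.0573
t9.93 pos [0.5871 0.1222 0.267 ] yaw 90.0 F [ 0.2  0.4 -0.4] w 0.0573 -> row [-11.3    0.08  -0.03] -0.001
```

```bash

python3 -m creep '[[-1.5,0,0,0],[-4,0,0,0],[-7,0,0,0],[-10,0,0,0],[-12,0,0,0]]'
python3 -m creep '[[0,-1,2,0],[0,-2.5,5,0],[0,-4,8,0],[0,-5,10,0],[0,-5,10,0]]'
python3 - <<'E'
from h import *;import json
s=state();im=save("wrist","pics/w6.png");go((.69,.07,.387),90,s)
json.dump({k:np.array(v).tolist() for k,v in s.items()},open("s6.json","w"))
cv2.imwrite("pics/c7.png",np.clip(cv2.resize(im[0:330,80:520,::-1],(792,594),interpolation=2).astype(int)*1.5,0,255).astype(np.uint8))
E
```

```text
t: 10.55
tool_pos: [0.5872, 0.1213, 0.39]
tool_rot: [[0.002, 0.001, 1.0], [0.007, 1.0, -0.001], [-1.0, 0.007, 0.002]]
wrist_force: [0.5, -0.2, -0.3]
grip_width: 0.0572
t: 11.18
tool_pos: [0.688, 0.0704, 0.3888]
tool_rot: [[0.0, 0.002, 1.0], [0.007, 1.0, -0.002], [-1.0, 0.007, 0.0]]
wrist_force: [-0.1, 0.9, 0.8]
grip_width: 0.0571
t11.18 pos [0.688  0.0704 0.3888] yaw 89.9 F [-0.1  0.9  0.8] w 0.0571 -> row [ 0.18 -0.04  0.2 ] -0.002
```

View pics/c7.png

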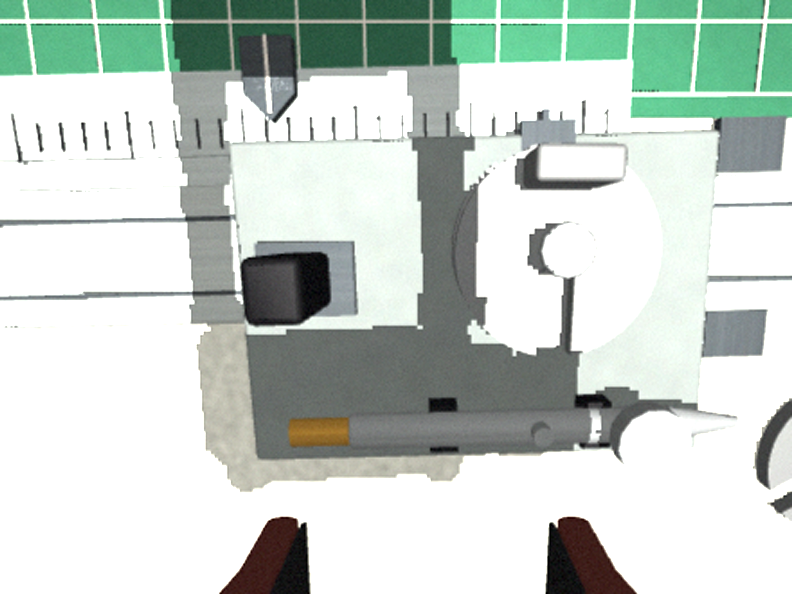

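Seated: the weight's slot points down-image (+x) with the stem head in its centre. The pointer tip is at crop (545,112), the clip tip at (270,119) and the handle top centre at about (272,290).

```bash
python3 - <<'E'
from h import *;import json
s=json.load(open("s6.json"));P=lambda u,v,z:onz("wrist",(80+u/1.8,v/1.8),z,s)
a=np.radians(1.6);R=np.array([[np.cos(a),-np.sin(a)],[np.sin(a),np.cos(a)]])
H=P(568,250,.1)
e1,e2=P(232,143,.05),P(717,132,.05);print("rail yaw",np.degrees(np.arctan2(e1[0]-e2[0],e2[1]-e1[1])))
for k,p in dict(head=H,clip=P(270,119,.03),line0=P(264,37,.03),pointer=P(545,112,.041),handle=P(272,290,.129),hL=P(245,290,.129),hR=P(301,290,.129),tab=P(582,162,.112),slot=P(572,345,.076)).items():
    print(k,p.round(4),((R.T@(p-H)[:2])*1e3).round(1))
im=cv2.imread("pics/w6.png");g=cv2.cvtColor(im,6)
for v in(61,62,63,64,65):print(v,g[v,218:244].tolist(),g[v,368:398].tolist())
h=onz("wrist",(80+272/1.8,290/1.8),.129,s);go((h[0],h[1],.272),91.5)
E
```

```text
rail yaw 1.099382502767325
head [0.6175 0.123  0.1   ] [0. 0.]
clip [0.5642 0.0064 0.03  ] [ -56.5 -115. ]
line0 [0.5328 0.0059 0.03  ] [ -88.  -114.7]
pointer [0.5633 0.1221 0.041 ] [-54.2   0.7]
handle [0.6292 0.0228 0.129 ] [   8.9 -100.5]
hL [0.6291 0.0141 0.129 ] [   8.6 -109.1]
hR [0.6292 0.0321 0.129 ] [  9.2 -91.2]
tab [0.5893 0.1239 0.112 ] [-28.2   1.7]
slot [0.6547 0.131  0.076 ] [37.4  7. ]
61 [240, 241, 241, 241, 241, 235, 146, 111, 97, 102, 155, 243, 236, 104, 97, 96, 88, 49, 29, 32, 74, 184, 244, 243, 244, 243] [247, 247, 246, 247, 247, 247, 245, 247, 247, 245, 231, 179, 226, 98, 104, 106, 108, 165, 245, 245, 245, 245, 240, 188, 158, 245, 244, 243, 244, 244]
62 [241, 240, 240, 240, 241, 240, 236, 189, 116, 98, 132, 216, 227, 130, 97, 93, 65, 27, 31, 58, 166, 243, 243, 244, 244, 244] [247, 247, 246, 246, 247, 247, 246, 246, 246, 238, 99, 59, 49, 60, 106, 108, 119, 185, 246, 245, 244, 245, 237, 92, 138, 246, 245, 245, 245, 245]
63 [242, 241, 242, 242, 242, 242, 242, 237, 187, 99, 95, 97, 98, 100, 96, 78, 28, 26, 51, 137, 228, 244, 244, 244, 244, 244] [247, 247, 247, 248, 248, 247, 247, 247, 247, 239, 102, 57, 47, 61, 109, 109, 119, 187, 246, 246, 246, 246, 237, 84, 141, 246, 245, 246, 246, 245]
64 [242, 241, 241, 241, 241, 241, 241, 241, 228, 111, 130, 102, 101, 101, 82, 38, 29, 39, 118, 228, 243, 233, 235, 237, 244, 244] [247, 247, 247, 247, 248, 247, 247, 246, 246, 238, 100, 53, 50, 68, 108, 105, 117, 186, 246, 246, 247, 246, 236, 64, 144, 246, 246, 245, 246, 246]
65 [241, 240, 241, 242, 241, 242, 242, 237, 194, 135, 202, 99, 96, 87, 49, 28, 39, 104, 207, 244, 235, 72, 73, 163, 245, 245] [247, 247, 247, 247, 246, 247, 245, 245, 245, 236, 104, 60, 51, 64, 108, 108, 118, 181, 242, 242, 243, 242, 231, 66, 137, 241, 240, 240, 240, 240]
t11.22 pos [0.6873 0.071  0.3893] yaw 89.9 F [ 0.1 -0.2 -0.2] w 0.0569 -> row [11.69 -4.92 -5.82] -0.027
```

```bash

python3 -m creep '[[0,-2.5,-3,-0.01],[0,-4.9,-5.8,-0.027],[0,-4.9,-5.8,-0.027],[2,-4.9,-5.8,-0.027],[5,-4.9,-5.8,-0.027]]' 0.65
python3 -c "
from h import *
go((.630,.0228,.268),91.4)"
```

```text
t: 11.85
tool_pos: [0.6294, 0.0236, 0.3404]
tool_rot: [[0.004, -0.026, 1.0], [0.008, 1.0, 0.026], [-1.0, 0.008, 0.005]]
wrist_force: [0.4, 0.6, -0.6]
grip_width: 0.0573
t11.85 pos [0.6294 0.0236 0.3404] yaw 91.5 F [ 0.4  0.6 -0.6] w 0.0573 -> row [ 7.24 -0.14  0.03] 0.002
```

```bash

python3 -m creep '[[2,-0.1,0,0],[4.5,-0.1,0,0],[6.5,-0.1,0,0],[7.2,-0.1,0,0],[7.2,-0.1,0,0]]'
python3 -m creep '[[0,0,0,0],[0,0,0,0],[0,0,0,0],[0,0,0,0],[0,0,0,0]]' 0.1 30
python3 -c "
from h import *
go((.633,-.124,.268),91.4)"
```

```text
t: 12.48
tool_pos: [0.6297, 0.0233, 0.2683]
tool_rot: [[0.004, -0.026, 1.0], [0.008, 1.0, 0.026], [-1.0, 0.008, 0.004]]
wrist_force: [0.9, 0.2, 0.2]
grip_width: 0.0573
t: 13.1
tool_pos: [0.6298, 0.0228, 0.2686]
tool_rot: [[0.005, -0.026, 1.0], [0.007, 1.0, 0.026], [-1.0, 0.007, 0.005]]
wrist_force: [-0.4, -2.6, 0.8]
grip_width: 0.0197
t13.10 pos [0.6298 0.0228 0.2686] yaw 91.5 F [-0.4 -2.6  0.8] w 0.0197 -> row [ -0.04 -14.69  -0.06] 0.001
```

```bash

python3 -m creep '[[0,-0.5,0,0],[0,-1,0,0],[0,-2,0,0],[0,-3.2,0,0],[0,-4.5,0,0]]'
python3 -m creep '[[0,-1.5,0,0],[0,-3,0,0],[0,-4.5,0,0],[0,-6,0,0],[0,-7,0,0]]'
python3 -c "
from h import *
go((.633,-.124,.268),91.4)"
```

```text
t: 13.72
tool_pos: [0.6309, -0.0217, 0.2686]
tool_rot: [[0.004, -0.027, 1.0], [0.009, 1.0, 0.027], [-1.0, 0.009, 0.005]]
wrist_force: [-1.5, 4.9, 2.7]
grip_width: 0.0197
t: 14.35
tool_pos: [0.6326, -0.0919, 0.2686]
tool_rot: [[0.004, -0.027, 1.0], [0.01, 1.0, 0.027], [-1.0, 0.01, 0.004]]
wrist_force: [-3.8, 4.3, 4.9]
grip_width: 0.0202
t14.35 pos [ 0.6326 -0.0919  0.2686] yaw 91.6 F [-3.8  4.3  4.9] w 0.0202 -> row [ 0.03 -3.22 -0.04] 0.003
```

```bash

python3 -m creep '[[0,-1,0,0],[0,-2,0,0],[0,-2.8,0,0],[0,-3.2,0,0],[0,-3.2,0,0]]'
python3 - <<'E'
from h import *;import json
s=state();im=save("wrist","pics/w8.png");go((.633,-.092,.268),91.4,s)
json.dump({k:np.array(v).tolist() for k,v in s.items()},open("s8.json","w"))
for p in((.563,.0063,.03),(.5655,-.0137,.041)):print(np.round(proj("wrist",p,s),1))
cv2.imwrite("pics/c8.png",cv2.resize(im[40:240,400:640,::-1],(720,600),interpolation=2))
E
```

```text
t: 14.98
tool_pos: [0.6333, -0.1243, 0.2686]
tool_rot: [[0.004, -0.027, 1.0], [0.009, 1.0, 0.027], [-1.0, 0.009, 0.004]]
wrist_force: [-3.4, 1.2, 4.4]
grip_width: 0.02
t14.97 pos [ 0.6333 -0.1243  0.2686] yaw 91.5 F [-3.4  1.2  4.4] w 0.0200 -> row [0.09 3.23 0.05] 0.002
[565.  145.9]
[537.5 150.8]
```

View pics/c8.png

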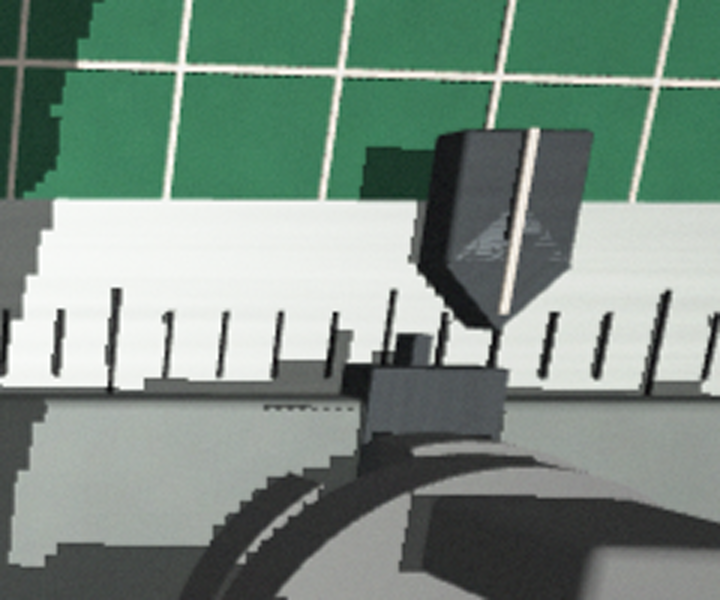

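The pointer nub's top is at crop (420,334) and the arrow tip at (502,320).

```bash
python3 - <<'E'
from h import *;import json
s=json.load(open("s8.json"));P=lambda u,v,z:onz("wrist",(400+u/3,40+v/3),z,s)
c=P(502,320,.03);c2=P(533,130,.03);p=P(419,334,.041);print("clip",c,c2,"rail line yaw",np.degrees(np.arctan2((c2-c)[1],-(c2-c)[0])),"pointer",p)
d=(p-c)[:2];a=np.radians(1.4);print("pointer-clip along rail mm",1e3*(d@[-np.sin(a),np.cos(a)]), "nub w",P(432,334,.041)-P(405,334,.041),"tick",P(499,345,.02)-P(445,345,.02))
E
```

```text
clip [0.56334767 0.00760383 0.03      ] [0.53234094 0.00675424 0.03      ] rail line yaw -1.5695161290432416 pointer [ 0.56572195 -0.01256149  0.041     ]
pointer-clip along rail mm -20.21730471821777 nub w [-0.00011571  0.00452075  0.        ] tick [-0.00025481  0.00998655  0.        ]
```

It reads 20.2 mm short, so I push forward: 10 mm of play plus about 17.5 mm first, then measure.

```bash

python3 -m creep '[[0,0.5,0,0],[0,1.2,0,0],[0,2,0,0],[0,2.7,0,0],[0,2.75,0,0]]'
cat > m.py <<'E'
from h import *;import json,sys
n=sys.argv[1]
s=state();im=save("wrist",f"pics/{n}.png");go(s["tool_pos"],91.5,s)
json.dump({k:np.array(v).tolist() for k,v in s.items()},open(f"{n}.json","w"))
g=cv2.cvtColor(im,7)
pc=proj("wrist",(.5634,.0076,.03),s);print("clip pred",np.round(pc,1))
v0,u0=int(pc[1]),int(pc[0])
for v in range(v0-6,v0+14):print(v,u0-16,' '.join('%3d'%x for x in g[v,u0-16:u0+14]))
E
python3 m.py w9
```

```text
t: 15.65
tool_pos: [0.6326, -0.0961, 0.2686]
tool_rot: [[0.004, -0.027, 1.0], [0.009, 1.0, 0.027], [-1.0, 0.009, 0.004]]
wrist_force: [-0.7, -1.4, 0.8]
grip_width: 0.02
t15.65 pos [ 0.6326 -0.0961  0.2686] yaw 91.6 F [-0.7 -1.4  0.8] w 0.0200 -> row [0. 0. 0.] 0.001
clip pred [513.8 146.9]
140 497  35  25  22  28  24  26  33  62  90  91  91  92  92  89  93 128 224 240 229 118  91  92  93  89  94 120 181 232 232 232
141 497  64  29  25  26  26  25  24  34  72  91  90  92  89  91  90 129 227 240 229  91  87  92  89  96 131 200 233 232 231 232
142 497 141  85  26  26  23  21  25  25  41  86  88  87  91  90  85 145 239 240 225  95  90  90  93 129 203 233 233 232 232 232
143 497 220 178  56  21  25  26  24  26  30  51  88  89  89  88  89 146 237 233 193  91  90  95 135 203 233 233 233 233 232 232
144 497  93 194 153  32  26  25  28  25  24  34  58  88  88  89  96 142 199 196 152  89  94 133 201 234 235 234 234 232 233 232
145 497 101 215 208  66  33  26  26  24  21  28  28  56  84  89  90  91  91  93  93  98 144 200 234 233 234 235 233 234 233 234
146 497 113 216 148 145 116  59  24  26  
[... 1050 characters left out ...]
  37  24  25  20  25  47  89  91  87  88  89 140 231 232 233
155 497 149 235 236 236 236 235 235 235 235 234 234 235 234 234 219  20  26  29  24  33  55  88  89  86  87  89 146 233 233 232
156 497 153 237 237 236 237 238 237 237 237 236 236 237 236 234 216  28  29  27  26  29  54  87  87  87  88  96 163 234 234 234
157 497 144 227 227 225 227 227 227 226 226 226 226 226 226 220 162  30  27  25  29  28  56  90  86  91  85 103 168 234 234 233
158 497  99 101 102 106 104 103 102 102 101 103 105 102 104  97  71  24  26  26  19  34  66  88  86  88  90 115 194 233 234 233
159 497 104 104 103 104 103 101 100 104 102 104 104 102 102  95  56  23  27  25  30  39  68  82  80  82  90 124 212 232 233 233
```

```bash
cat > q.py <<'E'
from h import *;import json
def rel(n,c,p):
    s=json.load(open(n+".json"));C=onz("wrist",c,.03,s);p=onz("wrist",p,.041,s);d=(p-C)[:2];a=np.radians(1.4)
    print(n,"clip",C.round(4),"ptr",p.round(4),"diff mm %.2f"%(1e3*(d@[-np.sin(a),np.cos(a)])))
E
python3 - <<'E'
from q import *
rel("w9",(514.2,148),(520.5,154))
g=cv2.cvtColor(cv2.imread("pics/w8.png"),6)
for v in(143,145,147,149,151,153,155,157):print(v,528,' '.join('%3d'%x for x in g[v,528:574]))
E
```

```text
w9 clip [0.5639 0.0079 0.03  ] ptr [0.5665 0.0062 0.041 ] diff mm -1.73
143 528 220 101  47 140 233 233 231 232 233 233 231 232 230 232 232 231 231 231 228 216 214 207 145  33  28  22  25  24  24  27  27  32  58  81  83  82  81  85 137 231 229 186  83  86  92 134
145 528 219  57  75 175 233 232 232 232 232 231 232 230 232 230 231 231 231 231 214  63  52 142 217  93  36  24  20  26  24  26  24  23  27  28  56  84  85  86  87  85  88  86 108 166 212 227
147 528 165  28  98 211 233 233 233 231 232 232 230 232 231 231 231 232 230 229 213  27  45 100 168 229 219 146  55  26  26  21  24  24  27  28  31  50  82  88  84  91 123 192 228 227 228 226
149 528 155  49 139 234 233 234 233 232 233 232 232 233 233 233 233 232 233 224 149  31  56 148 232 230 229 230 221 154 129 125 109 109 106  83  83  77  36  59  82 137 228 227 227 226 226 225
151 528  60  54 146 220 112  65  67  69  68  68  75  94 104 137 149 187 200 212  46  41  65 145 230 230 229 230 229 229 229 227 227 228 228 227 228 209  44  31  65 164 226 227 226 226 226 224
153 528  27  91 201 214  61  25  27  26  24  29  65  86  89  88  87 112 188 210  34  41  86 168 227 228 227 227 226 227 227 228 227 226 226 227 225 205  29  36 119 225 225 225 226 223 224 224
155 528  37 118 227 168  27  24  22  23  27  41  78  89  86  88  88 124 199 145  30  46 133 229 228 228 229 229 230 230 228 229 229 229 228 228 211  63  23  46 136 227 227 228 226 227 226 226
157 528  20  55  94  55  25  24  27  26  29  52  88  86  88  86  90 142 217  44  37  60 144 232 231 231 231 230 230 229 231 229 230 230 230 230 210  42  32 113 228 228 228 227 227 228 228 229
```

```bash

python3 -m creep '[[0,0.05,0,0],[0,0.1,0,0],[0,0.15,0,0],[0,0.15,0,0],[0,0.15,0,0]]'
python3 m.py w10
```

```text
t: 16.32
tool_pos: [0.6326, -0.0948, 0.2686]
tool_rot: [[0.004, -0.027, 1.0], [0.01, 1.0, 0.027], [-1.0, 0.009, 0.004]]
wrist_force: [-0.7, -4.3, 1.4]
grip_width: 0.0198
t16.32 pos [ 0.6326 -0.0948  0.2686] yaw 91.6 F [-0.7 -4.3  1.4] w 0.0198 -> row [0. 0. 0.] 0.001
clip pred [511.2 146.9]
140 495  29  26  27  28  24  31  60  90  89  89  90  90  88  90 100 173 240 233 155  92  92  89  87  90  99 150 217 231 233 231
141 495  37  22  28  26  25  24  31  59  88  87  89  92  90  89 115 203 240 232 127  93  94  90  92 107 159 218 233 234 232 232
142 495 120  59  26  28  25  26  28  32  61  88  92  91  91  90 126 225 241 231 127  89  92  93 115 187 233 234 233 232 233 232
143 495 218 155  32  29  25  29  23  26  37  76  93  91  91  90 123 217 236 227 121  90  96 125 186 234 234 233 233 233 233 233
144 495 148 227  63  31  23  21  25  29  27  45  85  88  90  87 112 172 201 187  92  97 131 204 234 235 235 234 234 235 234 235
145 495 153 226  94  52  25  21  28  22  22  27  48  83  91  89  93  92  90  92  93 121 202 233 234 234 234 234 234 234 233 233
146 495 160 217 150 143  79  25  24  21 
[... 1051 characters left out ...]
  54  36  27  24  23  22  25  45  88  88  90  88  90 145 233
155 495 103 100 104 153 235 235 234 236 236 235 234 235 235 236 221  36  33  29  26  27  23  26  53  88  88  88  87  96 164 232
156 495 105 103 102 150 238 238 237 237 238 237 237 236 237 234 205  33  33  24  20  28  23  30  54  89  88  87  89  99 168 234
157 495 105 107 104 143 228 225 226 228 226 226 227 228 226 210  94  25  30  27  26  24  23  33  67  89  89  88  87 115 192 234
158 495 103 106 102 102 104 103 105 103 105 104 100 104 104  98  86  16  21  26  22  24  23  39  74  85  88  87  87 121 214 234
159 495 102 103 105 105 103 103 104 104 102 103 101 101 101  98  67  18  23  26  28  26  24  35  69  78  78  82  88 124 212 232
```

```bash
python3 -c "
from q import *
rel('w10',(511.6,148),(520.5,154))"
```

```text
w10 clip [0.564  0.0079 0.03  ] ptr [0.5665 0.0076 0.041 ] diff mm -0.36
```

```bash

python3 -m creep '[[0,0.03,0,0],[0,0.03,0,0],[0,0.03,0,0],[0,0.03,0,0],[0,0.03,0,0]]'
python3 -m creep '[[0,0,0,0],[0,0,0,0],[0,0,0,0],[0,0,0,0],[0,0,0,0]]' 0.65
python3 -m creep '[[-1.5,0,0,0],[-4,0,0,0],[-7,0,0,0],[-9,0,0,0],[-9.5,0,0,0]]'
python3 -c "
from h import *
go((.69,.0075,.365),91.4)"
```

```text
t: 17.0
tool_pos: [0.6326, -0.0944, 0.2686]
tool_rot: [[0.004, -0.027, 1.0], [0.01, 1.0, 0.027], [-1.0, 0.01, 0.004]]
wrist_force: [-0.3, -3.5, 0.5]
grip_width: 0.02
t: 17.62
tool_pos: [0.6326, -0.0943, 0.2686]
tool_rot: [[0.004, -0.027, 1.0], [0.01, 1.0, 0.027], [-1.0, 0.01, 0.004]]
wrist_force: [0.6, -0.2, 0.3]
grip_width: 0.0568
t: 18.25
tool_pos: [0.6323, -0.0953, 0.3661]
tool_rot: [[0.007, -0.027, 1.0], [0.009, 1.0, 0.027], [-1.0, 0.009, 0.008]]
wrist_force: [-1.0, -0.6, -0.3]
grip_width: 0.0574
t18.25 pos [ 0.6323 -0.0953  0.3661] yaw 91.6 F [-1.  -0.6 -0.3] w 0.0574 -> row [ 0.25 10.12  6.05] 0.003
```

```bash

python3 -m creep '[[0,2.5,0.6,0],[0,5.5,1.3,0],[0,8,2,0],[0,10.1,2.5,0],[0,10.1,2.5,0]]'
python3 m.py w11; python3 - <<'E'
import cv2
im=cv2.imread("pics/w11.png");cv2.imwrite("pics/c11.png",cv2.resize(im[0:330,60:500],(792,594),interpolation=2))
E
```

```text
t: 18.88
tool_pos: [0.6547, 0.0076, 0.3664]
tool_rot: [[0.006, -0.03, 1.0], [0.009, 1.0, 0.029], [-1.0, 0.009, 0.006]]
wrist_force: [0.1, -0.7, -0.8]
grip_width: 0.0569
t18.88 pos [0.6547 0.0076 0.3664] yaw 91.7 F [ 0.1 -0.7 -0.8] w 0.0569 -> row [0. 0. 0.] 0.003
clip pred [316.4 106. ]
99 300 248 248 249 249 249 245 180  89 106 113 114 112 110 124 196 248 223 111 111 112 110 115 110 128 210 250 249 242 115 114
100 300 248 248 248 248 248 248 241  79  89 113 114 110 112 125 197 247 223 108 113 115 111 110 109 175 249 249 249 243 112 112
101 300 247 247 248 248 248 248 241 166 140 108 108 110 112 127 196 247 223 111 115 116 109 108 154 235 249 249 249 242 115 110
102 300 248 248 248 248 248 248 248 248 241  93 105 112 113 122 195 247 224 115 113 113 107 157 236 249 249 249 248 232 114 107
103 300 248 248 249 248 248 249 249 248 243 167 143 112 111 118 185 242 213 112 113 108 157 236 249 249 249 249 243 112 112 112
104 300 248 248 248 249 248 248 248 248 247 243 237 160 105 110 117 153 146 110 106 157 237 248 242 242 244 250 243 109 112 111
105 300 248 248 248 248 248 249 249 248 242 1
[... 1046 characters left out ...]
 103 163 247 247 247 247 239  84  81 112 112 114 112 113 112
114 300 222 224 224 225 223 224 224 223 206  95 104 108  88  72  70  69 123 226 225 224 227 208  94  90 112 115 116 113 114 104
115 300 109 114 111 110 114 111 112 110 108 113 108 113 110 112 115 112 113 113 114 114 111 112 110 112 112 110 111 115 106  46
116 300 112 109 112 108 113 113 112 107 109 113 112 114 114 112 114 115 114 111 114 115 114 111 113 111 112 114 114 116 101  44
117 300 109 111 113 112 111 113 112 110 112 113 111 110 113 114 112 113 114 110 113 115 114 110 110 111 113 112 112 116 102  47
118 300 111 112 115 112 112 110 112 108 111 112 110 111 115 112 112 113 112 110 113 116 113 110 111 113 110 114 114 116 105  42
```

```bash
python3 - <<'E'
from q import *
rel("w11",(314.9,106.5),(314.4,109))
g=cv2.cvtColor(cv2.imread("pics/w11.png"),6)
for v in(84,90,96):print(v,g[v,300:330].tolist())
s=json.load(open("w11.json"))
# stem head bright disc & tab & handle predicted pixels
for k,p in dict(head=(.6205,.009,.1),handle=(.632,-.0945,.129)).items():print(k,np.round(proj("wrist",p,s),1))
t=cv2.cvtColor(capture("top"),7);sd=capture("side")
E
```

```text
w11 clip [0.5638 0.0065 0.03  ] ptr [0.566  0.0062 0.041 ] diff mm -0.39
84 [70, 88, 106, 109, 110, 104, 107, 109, 110, 111, 122, 111, 111, 58, 167, 247, 224, 124, 126, 118, 115, 117, 113, 110, 110, 108, 110, 109, 110, 99]
90 [71, 94, 111, 107, 107, 107, 110, 121, 113, 122, 108, 109, 116, 121, 194, 247, 224, 127, 124, 142, 124, 139, 112, 112, 112, 114, 110, 115, 103, 42]
96 [249, 250, 246, 179, 75, 107, 110, 108, 112, 114, 113, 111, 113, 123, 196, 247, 224, 112, 113, 112, 109, 109, 116, 112, 114, 111, 129, 146, 117, 117]
head [316.8 198.7]
handle [126.6 223.3]
```

Seen from directly above, the pointer is level with the arrow to within about 0.4 mm. I check numerically that the handle's play is still forward and that the weight is still in place.

```bash
python3 - <<'E'
from q import *
for n,sn in(("w6","s6"),("w11","w11")):
    s=json.load(open(sn+".json"));im=cv2.imread(f"pics/{n}.png");g=cv2.cvtColor(im,6)
    hx=proj("wrist",(.63,.0228,.129) if n=="w6" else (.632,-.0945,.129),s)
    v=int(hx[1]);u=int(hx[0]);print(n,"handle row",v,u-30,g[v,u-30:u+45].tolist())
    hp=(.6175,.123,.1) if n=="w6" else (.6205,.0078,.1)
    q=np.array(proj("wrist",hp,s)).astype(int);roi=g[q[1]-25:q[1]+25,q[0]-25:q[0]+25]
    c=cv2.HoughCircles(cv2.medianBlur(roi,3),cv2.HOUGH_GRADIENT,1,20,param1=60,param2=10,minRadius=11,maxRadius=20)
    for x in (c[0][:2] if c is not None else []):
        print("head",x,onz("wrist",(x[0]+q[0]-25,x[1]+q[1]-25),.1,s).round(4))
    t=np.array(proj("wrist",np.array(hp)+[-.03,0,.012],s)).astype(int);print("tab px",t,"row",g[t[1],t[0]-25:t[0]+25].tolist())
    sl=np.array(proj("wrist",np.array(hp)+[.03,0,-.024],s)).astype(int);print("slot px",sl,"row",g[sl[1],sl[0]-20:sl[0]+20].tolist())
E
```

```text
w6 handle row 162 201 [39, 38, 41, 38, 40, 37, 34, 39, 39, 54, 98, 96, 96, 81, 19, 19, 28, 33, 36, 36, 38, 36, 40, 43, 44, 43, 44, 42, 46, 45, 47, 45, 47, 48, 47, 47, 50, 49, 54, 51, 56, 58, 51, 40, 31, 27, 16, 11, 10, 2, 8, 11, 12, 4, 1, 6, 5, 4, 6, 6, 8, 14, 49, 107, 106, 108, 107, 109, 106, 107, 103, 109, 108, 108, 108]
head [24.5 25.5 14.5] [0.6172 0.1223 0.1   ]
tab px [402  86] row [46, 70, 116, 151, 180, 194, 194, 192, 193, 193, 192, 193, 195, 193, 191, 193, 189, 191, 190, 189, 194, 188, 188, 191, 190, 188, 188, 188, 186, 188, 186, 187, 184, 185, 186, 186, 183, 184, 185, 185, 183, 181, 180, 180, 180, 181, 180, 181, 175, 159]
slot px [387 181] row [200, 200, 201, 197, 198, 199, 195, 200, 201, 198, 199, 201, 196, 198, 199, 197, 198, 198, 197, 197, 194, 196, 197, 196, 177, 69, 64, 49, 46, 42, 95, 195, 196, 197, 193, 194, 193, 196, 195, 194]
w11 handle row 223 96 [81, 82, 82, 82, 78, 81, 80, 82, 81, 80, 82, 80, 80, 79, 80, 79, 79, 72, 31, 24, 24, 29, 21, 25, 23, 27, 24, 27, 27, 27, 30, 26, 11, 13, 8, 10, 12, 14, 13, 12, 12, 19, 10, 10, 10, 12, 10, 16, 13, 11, 12, 12, 11, 10, 0, 2, 3, 11, 5, 7, 9, 10, 4, 8, 11, 14, 9, 11, 10, 6, 12, 10, 6, 9, 8]
head [23.5 22.5 17.1] [0.6186 0.0063 0.1   ]
tab px [316 149] row [117, 145, 178, 191, 187, 190, 189, 188, 192, 191, 194, 193, 195, 194, 194, 196, 198, 199, 200, 200, 198, 201, 199, 202, 201, 202, 200, 201, 199, 201, 200, 201, 204, 201, 202, 203, 202, 201, 203, 204, 203, 206, 205, 204, 206, 204, 203, 206, 189, 68]
slot px [313 236] row [66, 64, 65, 64, 68, 64, 65, 63, 65, 63, 61, 65, 64, 66, 69, 66, 65, 68, 65, 66, 68, 65, 68, 65, 64, 66, 68, 66, 65, 62, 55, 67, 66, 65, 64, 65, 67, 65, 65, 63]
```

```bash
python3 - <<'E'
from q import *
for sn,uv,h in(("s6",(214.5,162),(.6172,.1226)),("w11",(113.6,223),(.6195,.0068))):
    s=json.load(open(sn+".json"));p=onz("wrist",uv,.129,s);print(sn,p.round(4),"handle rear edge rel stem y mm",1e3*(p[1]-h[1]))
s=state();print(s["t"],s["wrist_force"].round(1))
E
```

```text
s6 [0.6296 0.0132 0.129 ] handle rear edge rel stem y mm -109.42123785096062
w11 [ 0.632  -0.1015  0.129 ] handle rear edge rel stem y mm -108.33285703046764
19.025 [ 0.2 -0.4 -0. ]
```

The rear edge of the handle is 108–109 mm behind the stem, so its centre is about 99 mm behind, which is the forward-bearing position. The gripper is clear, so I hand in.

```bash
python3 -c "
from h import *
print(finish_job())"
```

```text
the job is handed in; nothing more can be done
None
```

The job is done and handed in at about 19 s of the 54 s allowed; the hand-in gives no verdict.

- **Weight:** I took the rightmost loose weight by its tab and slid it in from the -x side. It went on with no sideways contact force, sits flat on the lower weight with the stem centred in its slot, and was then released. Its slot is at about 0° and the lower weight's at about 180°.
- **Carriage:** I drew it back by the handle to a measured 20.2 mm short of the arrow, then pushed it forward only.
- **Final checks:** The last view from above puts the pointer about 0.4 mm short of the arrow. The handle's rear edge is 108–109 mm behind the stem, which is the play-forward position. The gripper is open and clear.

**Limits of the last checks:**
- I had used up my picture views by then, so they were read from pixel values rather than by eye.
- The weight's slot was in shadow in that last view, so after the carriage moves I confirmed only its tab, still in place 30 mm from the stem.
- I did not check the bystanders again at the end. Wrist forces stayed under about 6 N in all the readings.

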